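Set the jar warmer's thermostat to the pouring mark

ROBOT

A 6-joint arm with a two-finger parallel gripper is mounted at the origin on a cart in front of the work surface, level with it; the furniture and walls round the work are solid. World frame = base frame: x ahead of the robot, y to its left, z up, the work surface at z = 0. Lengths are in m, angles in degrees, forces in N, time in s.
With the tool pointing down it reaches from about 0.35 to 0.875 m from the base axis. Payload 4.2 kg.
Tool frame: the origin (TCP) lies midway between the tips of the shut fingers; the grasp point (between the pads) lies 19 mm behind it; z points along the fingers, y is the line along which they close (so a half turn about z gives the same grasp; the last joint's range is limited). The gripper opens to 87 mm and grips with 3 to 60 N. Pads are 19 mm wide; open, the fingers measure 117 mm over their backs; the gripper's body (75 mm by 190 mm) begins 51 mm behind the grasp point.
Start: joints at [89.072, 22.042, 0.453, 0, -68.411, -14.817], TCP at [0.17, 0.602, 0.223] pointing down, gripper open.
Joint ranges: [-179.83, 179.83], [-69.29, 118.12], [-61.27, 80.66], [-181.25, 117.63], [-171.15, -9.14], [-177.46, 177.46]. Speed limits (degrees/s): [159.86, 159.86, 180, 180, 180, 180].

INTERFACE

Orientations are given as a 3x3 rotation matrix whose columns are the frame's x, y, z axes.
In Python, from station import sense, capture, camera_params, finish_job gives the robot as it stands.
- The arm moves only by the tool drive_tool, never from a script. Its argument "rows" is a list of rows, each an object of numbers: "tx", "ty", "tz": the shift along the tool's x, y, z in cm; "ax", "ay", "az": the turn, a rotation vector about the tool's x, y, z in rad; "claw": the finger opening in cm, from 0 to 8.7. In form: [{"tx": .., "ty": .., "tz": .., "ax": .., "ay": .., "az": .., "claw": ..}, ...]. A call has 1 to 10 rows; each row shifts and turns the commanded pose from where the row before left it, along the tool's axes as they then stand; what a row does not reach is not made up. A row lasts 1/12 s, in which the tool goes at most 41.7 mm and 7.16 degrees, less where a joint would pass 70% of its speed; a pose out of reach is approached as far as the arm can. A call with a gripper value outside its range is refused whole. The fingers move at their own pace and stop on an object; the grip force is fixed at half the most. Time passes only in rows, so rows that do not move let the fingers close. It gives the time, the measured TCP pose, the force, the opening and the grip force at its end, in the units of the state.
- sense(): the state, without advancing time (a new reading comes with each control period).
- capture(name): name is "side" or "top"; returns (picture, depth): 384x512x3 uint8, red, green, blue; 384x512 float32, m along the optical axis (not along the pixel's ray), 0 where there is no reading.
- camera_params(name): a dict with "intrinsics" (3x3 intrinsics, pixels), "k1" (the pictures are not rectified: a ray, as slopes to the right and down, at radius r is drawn at 1 + k1 r^2 times it, then the intrinsics apply), "R" (3x3) and "t" (3): a world point X has camera coordinates R X + t. Camera axes: x right, y down, z forward; pixel columns grow to the right and rows downward; lengths in m; the calibration is good to about 2 mm. A picture is of the moment at which its call begins. camera_params takes no time and is no camera call.
- finish_job(): hands the job in; it is judged then, once.
The state is a dict: "time_s": time; "joints": joint angles; "joint_velocities": joint speeds; "effort": joint torques, N m; "tcp_pos": TCP position; "ee_rot": TCP orientation; "wrist_force": force on the tool from outside, world axes, zero at the start; "moment": the same for the moment, N m; "gripper_width": opening from 0.0 (shut) to 1.0 (fully open); "gripper_force": force on a finger pad.
Only numpy, scipy, OpenCV 4.12 (cv2) and the standard library are available. Lean on these libraries where they do the work, as an engineer would, in place of code of your own. Each camera call takes 0.05 s, during which the arm holds its last target. There are 200 camera calls.

TASK

Two identical jar warmers stand on the candle bench, and the glass jar on one of them is being pre-warmed before pouring. Turn the thermostat knob of the warmer that carries the jar clockwise until its pointer lies at the one long, thick mark on its scale, then let go. Leave the jar standing where it is and the empty warmer switched off.

Things in the scene. Friction and masses are not known exactly. Their poses are not given: they have to be found in the camera images.
- thermostat (a joint): Black bar knob of the warmer with the jar. Angle in rad: 0 at the off end, growing clockwise seen from above, to a stop at 4.8; starts between 0.3 and 1.0. The white round scale has 13 black lines 0.4 rad apart, 12 short and thin and one long, thick mark (17 x 6 mm) at 1.60 rad. Light dry friction (0.04 N m), no spring or detents: it stays where it is left.
- thermostat_grip (a point): Point on the vertical axis of that knob, inside its grip bar, turning with it: z up, x along the bar, pointer (nose, white line on top) towards -x. Bar 14 mm thick in y, 27 mm from axis to nose, 23 mm to the blunt end; bar top 12 mm above this point, top of its round 42 mm skirt 16 mm below, deck of the fixed grey warmer (204 x 110 mm) 23 mm below, table 63 mm below.
- glass_jar: Empty amber glass jar, 66 mm across, 70 mm tall, loose on the round aluminium plate of the warmer, about 104 mm behind the knob's axis seen from the robot; origin at the centre of its underside, z up; its rim lies 38 mm above the thermostat_grip point.
- spare_thermostat (a joint): The same kind of knob on the other, empty warmer; same angle convention; it stands at 0 (off) and stays there.

How it is judged (in metres and radians):
At the end, for the whole second after the job is handed in: The knob of the warmer with the jar rests within 0.18 rad (10 degrees) of the long mark at 1.60 rad, the empty warmer's knob is still off (below 0.2 rad), and the jar stands upright within 20 mm of where it stood (value of joint thermostat between 1.42 and 1.78 rad and velocity of joint thermostat between -0.05 and 0.05 rad/s and value of joint spare_thermostat below 0.2 rad and distance of glass_jar from where it was at the start of the episode below 0.02 m and angle between glass_jar's own z axis and vertical below 0.15 rad); the robot touches nothing.
It fails at once if the empty warmer's knob is turned on by more than 0.2 rad (value of joint spare_thermostat above 0.2 rad).
It fails at once if the jar is pushed more than 20 mm or tipped (distance of glass_jar from where it was at the start of the episode above 0.02 m or angle between glass_jar's own z axis and vertical above 0.3 rad).
It also fails if it takes over 32 s, if anything falls off the work surface, if the arm or the gripper's body presses on something with over 40 N, if the wrist force passes 120 N, or if a joint passes its speed limit or range.

## Working session

There is one attempt and no reset: what is moved stays moved. The work goes in short steps, Python scripts to look and compute and a tool call to move; the robot and the scene stay as the last step left them, time stands still between calls to the robot, and variables do not carry over. Pictures are saved under pics/ and viewed, at most 10 in all, crops included, and the job is handed in when it is done.

Besides the shell and the picture viewer there is one more tool, called after "Emit:" as name([rows], argument=value, ...), one row to a line, values as JSON. drive_tool: Moves the arm, as the interface text tells. Its arguments: {"type":"object","properties":{"rows":{"type":"array"}},"required":["rows"]}

```bash
mkdir -p pics; cat > h.py <<'E'
import numpy as np, cv2
from station import *
def cap(n):
    p,d=capture(n); return p,d,camera_params(n)
def ray(c,u,v):
    K=np.array(c["intrinsics"]);k=c["k1"];R=np.array(c["R"]);t=np.array(c["t"])
    x=np.array([(u-K[0,2])/K[0,0],(v-K[1,2])/K[1,1]]);y=x.copy()
    for _ in range(20): y=x/(1+k*(y@y))
    return -R.T@t, R.T@np.array([y[0],y[1],1.])
def onz(c,u,v,z):
    o,d=ray(c,u,v); return o+d*(z-o[2])/d[2]
def atd(c,u,v,dep):
    o,d=ray(c,u,v); return o+d*dep
def proj(c,X):
    K=np.array(c["intrinsics"]);q=np.array(c["R"])@X+np.array(c["t"]);s=q[:2]/q[2];s=s*(1+c["k1"]*(s@s))
    return K[0,0]*s[0]+K[0,2],K[1,1]*s[1]+K[1,2]
E
python3 - <<'E'
from h import *
for n in("top","side"):
    p,d,c=cap(n); cv2.imwrite(f"pics/{n}0.png",p[:,:,::-1]); np.savez(f"{n}0.npz",p=p,d=d)
    o,_=ray(c,256,192); print(n,o,np.array(c["R"])[2],c["intrinsics"][0][0],c["k1"])
s=sense(); print({k:s[k] for k in("time_s","tcp_pos","ee_rot","gripper_width")})
E
```

```text
top [0.4255926  0.03884027 0.92007011] [ 0.19976169 -0.02374235 -0.97955682] 393.8740186286483 -0.09099455057774193
side [0.22262958 0.70867763 0.50441475] [ 0.43304868 -0.75726443 -0.48889614] 480.3020869614094 -0.1430467036147608
{'time_s': 0.1, 'tcp_pos': array([0.16943015, 0.60103474, 0.22155172]), 'ee_rot': array([[ 9.62442264e-01, -2.71486093e-01, -4.36739945e-04],
       [-2.71486423e-01, -9.62440306e-01, -1.94419844e-03],
       [ 1.07486711e-04,  1.98974771e-03, -9.99998015e-01]]), 'gripper_width': 1.0028255262163146}
```

View pics/top0.png

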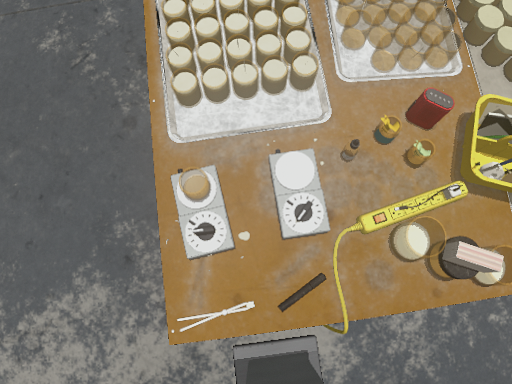

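View pics/side0.png

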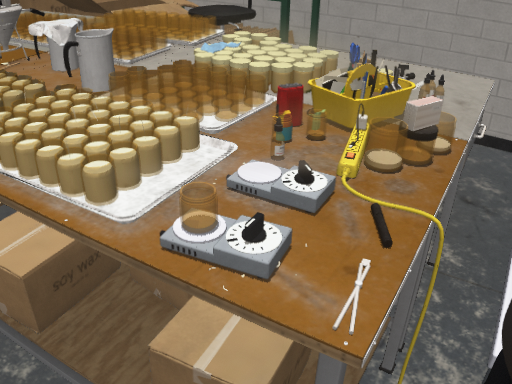

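The top view shows the jar on the left warmer, with its knob at about (206, 232); the empty warmer's knob is at about (303, 212). In the side view the jar warmer is the near one, with its knob at about (255, 230). Next I measure the dial, bar and marks.

```bash
cat > m.py <<'E'
from h import *
def load(n):
    z=np.load(n+"0.npz"); return z["p"],z["d"],camera_params(n)
out=[]
for n,(u0,v0),w in(("top",(206,232),26),("side",(255,234),36)):
    p,d,c=load(n); h=cv2.cvtColor(p,cv2.COLOR_RGB2HSV)
    roi=np.zeros(p.shape[:2],np.uint8); cv2.circle(roi,(u0,v0),w,255,-1)
    wm=((h[...,2]>185)&(h[...,1]<60)&(roi>0)).astype(np.uint8)
    nl,lab,st,_=cv2.connectedComponentsWithStats(wm); 
    k=1+np.argmax(st[1:,4]); ys,xs=np.where(lab==k)
    P=np.array([onz(c,x,y,.041)[:2] for x,y in zip(xs,ys)],np.float32)
    hull=cv2.convexHull(P*1000)
    (ce,r)=cv2.minEnclosingCircle(P*1000); e=cv2.fitEllipse(hull)
    print(n,"dial circle mm",np.round(ce,1),round(r,1),"ell",np.round(e[0],1),np.round(e[1],1))
    bm=((h[...,2]<70)&(roi>0)).astype(np.uint8); nl,lab,st,_=cv2.connectedComponentsWithStats(bm)
    k=1+np.argmax(st[1:,4]); ys,xs=np.where(lab==k)
    Z=[atd(c,x,y,d[y,x]) for x,y in zip(xs,ys) if d[y,x]>0]; Z=np.array(Z)
    print(" black z pct",np.round(np.percentile(Z[:,2],[5,50,90,98]),3))
    B=Z[Z[:,2]>.066]; m=B[:,:2].mean(0); print(" bar top",len(B),np.round(B[:,:2].mean(0),4), "extent",np.round(B.min(0),3),np.round(B.max(0),3))
    W,V=np.linalg.eigh(np.cov((B[:,:2]-m).T)); print(" axis deg",np.degrees(np.arctan2(V[1,1],V[0,1])))
    # rectified view of dial plane, 0.2mm px: up = +x world, left = +y world
    S=300; cx,cy=np.array(e[0])/1000
    mp=np.array([[proj(c,np.array([cx+(S/2-i)*.0003,cy+(S/2-j)*.0003,.041])) for j in range(S)] for i in range(S)],np.float32)
    out.append(cv2.remap(p,mp[...,0],mp[...,1],cv2.INTER_CUBIC))
cv2.imwrite("pics/rect.png",cv2.resize(np.hstack(out)[:,:,::-1],(800,400)))
E
python3 m.py
```

```text
top dial circle mm [546.6 138.8] 59.1 ell [546.8 139. ] [112.1 116.1]
 black z pct [0.066 0.069 0.073 0.073]
 bar top 1 [0.5441 0.1171] extent [0.544 0.117 0.073] [0.544 0.117 0.073]
 axis deg nan
side dial circle mm [544.7 154.2] 59.6 ell [545.2 146.7] [ 93. 113.]
 black z pct [0.043 0.056 0.072 0.073]
 bar top 135 [0.5468 0.1423] extent [0.542 0.119 0.066] [0.556 0.167 0.074]
 axis deg 92.25523136878132m.py:20: RuntimeWarning: Degrees of freedom <= 0 for slice
  W,V=np.linalg.eigh(np.cov((B[:,:2]-m).T)); print(" axis deg",np.degrees(np.arctan2(V[1,1],V[0,1])))
  c *= np.true_divide(1, fact)
  c *= np.true_divide(1, fact)
```

View pics/rect.png

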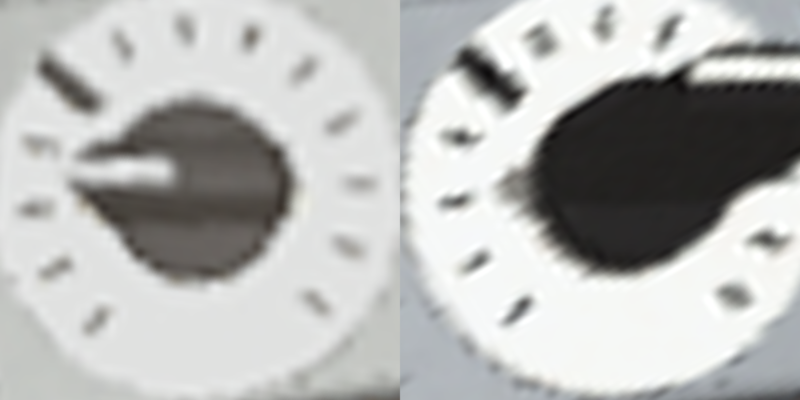

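The rectified top view (left half) shows the marks from 0 at (97, 320) clockwise to the long thick mark at (70, 82), with the dial centre near (199, 190). The pointer lies roughly at (75, 172), which is just short of the 1.2 mark. I'll fit these precisely.

```bash
cat > m2.py <<'E'
from h import *
def dial(p,c,cen=(.548,.140)):
    # rays: dark blobs on dial plane = marks (top view)
    h=cv2.cvtColor(p,cv2.COLOR_RGB2HSV); U=8
    S=400;s=.00025;cx,cy=cen
    mp=np.array([[proj(c,np.array([cx+(S/2-i)*s,cy+(S/2-j)*s,.041])) for j in range(S)] for i in range(S)],np.float32)
    r=cv2.cvtColor(cv2.remap(p,mp[...,0],mp[...,1],cv2.INTER_CUBIC),cv2.COLOR_RGB2GRAY)
    m=((r<cv2.GaussianBlur(r,(0,0),15).astype(int)-18)&(r<185)).astype(np.uint8)
    n,l,st,ce=cv2.connectedComponentsWithStats(m)
    W=np.array([[cx+(S/2-q[1])*s,cy+(S/2-q[0])*s] for q in ce]); 
    rad=np.hypot(*(W-cen).T)*1000
    k=[i for i in range(1,n) if 29<rad[i]<43 and 40<st[i,4]<1800]
    return W[k],st[k,4]
if __name__=="__main__":
    p,d,c=[np.load("top0.npz")[k] for k in "pd"]+[camera_params("top")]
    W,a=dial(p,c)
    A=np.c_[2*W,np.ones(len(W))]; b=(W**2).sum(1); x=np.linalg.lstsq(A,b,rcond=None)[0]; cen=x[:2]
    th=np.degrees(np.arctan2(W[:,1]-cen[1],W[:,0]-cen[0])); o=np.argsort(-th)
    print("centre",cen,"r",np.sqrt(x[2]+cen@cen)); print([(round(th[i],1),int(a[i])) for i in o])
    for n,(u0,v0) in(("top",(206,232)),("side",(255,225))):
        p=np.load(n+"0.npz")["p"];c=camera_params(n)
        h=cv2.cvtColor(p,cv2.COLOR_RGB2HSV)
        # pointer line: bright pixels whose point on z=.0755 lies within 24 mm of the axis
        L=[onz(c,u,v,.0755)[:2] for v in range(v0-30,v0+30) for u in range(u0-30,u0+30) if h[v,u,2]>140]
        L=np.array([q for q in L if np.hypot(*(q-cen))<(.027 if n=="top" else .02)]); m=L.mean(0)
        B=np.array([onz(c,u,v,.075)[:2] for v in range(v0-30,v0+30) for u in range(u0-30,u0+30) if h[v,u,2]<90])
        print(n,len(L),m,np.degrees(np.arctan2(*(m-cen)[::-1])),"fit",cv2.fitLine((L*1000).astype(np.float32),cv2.DIST_L2,0,.01,.01).ravel(), L.min(0),L.max(0))
E
python3 m2.py
```

```text
centre [0.54888182 0.13993934] r 0.036586974198383374
[(np.float64(142.6), 282), (np.float64(119.0), 327), (np.float64(96.5), 331), (np.float64(73.4), 276), (np.float64(50.4), 1415), (np.float64(26.8), 253), (np.float64(3.8), 268), (np.float64(-19.5), 294), (np.float64(-41.9), 262), (np.float64(-64.9), 283), (np.float64(-87.4), 162), (np.float64(-110.3), 245), (np.float64(-132.9), 236)]
top 232 [0.55399786 0.14354213] 35.15373628392204 fit [  0.730368    -0.68305385 553.99786    143.54213   ] [0.52231368 0.11356641] [0.57564902 0.1665846 ]
side 117 [0.55396039 0.1407315 ] 8.865593144318842 fit [  0.79085034   0.6120096  553.9604     140.7315    ] [0.52938944 0.12075205] [0.56768021 0.15940333]
```

Emit:
drive_tool([
  {"tx": 2.45, "ty": 1.7, "claw": 4.5},
  {"tx": 2.45, "ty": 1.7, "claw": 4.5},
  {"tx": 2.45, "ty": 1.7, "claw": 4.5},
  {"tx": 2.45, "ty": 1.7, "claw": 4.5},
  {"tx": 2.45, "ty": 1.7, "claw": 4.5},
  {"tx": 2.45, "ty": 1.7, "claw": 4.5},
  {"tx": 2.45, "ty": 1.7, "claw": 4.5},
  {"tx": 2.45, "ty": 1.7, "claw": 4.5},
  {"tx": 2.45, "ty": 1.7, "claw": 4.5},
  {"tx": 2.45, "ty": 1.7, "claw": 4.5},
])

```text
invalid input at $.rows[0]: expected keys tx, ty, tz, ax, ay, az, claw
```

Emit:
drive_tool([
  {"tx": 2.45, "ty": 1.7, "claw": 4.5},
  {"tx": 2.45, "ty": 1.7, "claw": 4.5},
  {"tx": 2.45, "ty": 1.7, "claw": 4.5},
  {"tx": 2.45, "ty": 1.7, "claw": 4.5},
  {"tx": 2.45, "ty": 1.7, "claw": 4.5},
  {"tx": 2.45, "ty": 1.7, "claw": 4.5},
  {"tx": 2.45, "ty": 1.7, "claw": 4.5},
  {"tx": 2.45, "ty": 1.7, "claw": 4.5},
  {"tx": 2.45, "ty": 1.7, "claw": 4.5},
  {"tx": 2.45, "ty": 1.7, "claw": 4.5},
])

```text
invalid input at $.rows[0]: expected keys tx, ty, tz, ax, ay, az, claw
```

Emit:
drive_tool([
  {"az": 0.116, "claw": 4.5},
  {"az": 0.116, "claw": 4.5},
  {"az": 0.116, "claw": 4.5},
  {"az": 0.116, "claw": 4.5},
  {"az": 0.116, "claw": 4.5},
  {"az": 0.116, "claw": 4.5},
  {"az": 0.116, "claw": 4.5},
  {"az": 0.116, "claw": 4.5},
  {"az": 0.116, "claw": 4.5},
  {"az": 0.116, "claw": 4.5},
])

```text
invalid input at $.rows[0]: expected keys tx, ty, tz, ax, ay, az, claw
```

Emit:
drive_tool([
  {"az": 0.11, "claw": 4.5},
  {"claw": 4.5},
  {"claw": 4.5},
])

```text
invalid input at $.rows[0]: expected keys tx, ty, tz, ax, ay, az, claw
```

```bash
python3 - <<'E'
from h import *
p,d,c=cap("side"); cv2.imwrite("pics/s1.png",cv2.resize(p[100:300,130:400,::-1],(800,592),interpolation=cv2.INTER_CUBIC))
s=sense(); R=s["ee_rot"]; print(s["time_s"],s["tcp_pos"],R[:,1],R[:,2],s["joints"],s["gripper_width"])
dw=np.array([.549,.140,.10])-s["tcp_pos"]; print("tool delta cm",100*R.T@dw)
E
```

```text
0.15 [0.16946038 0.60112659 0.22170875] [-0.27144927 -0.96245129  0.00167841] [-3.01793989e-04 -1.65876694e-03 -9.99998579e-01] [ 8.90732716e+01  2.20819282e+01  3.98062773e-01 -1.69404754e-02
 -6.84114431e+01 -1.48175654e+01] 0.9992255150641705
tool delta cm [49.04420143 34.05818556 12.2358935 ]
```

View pics/s1.png

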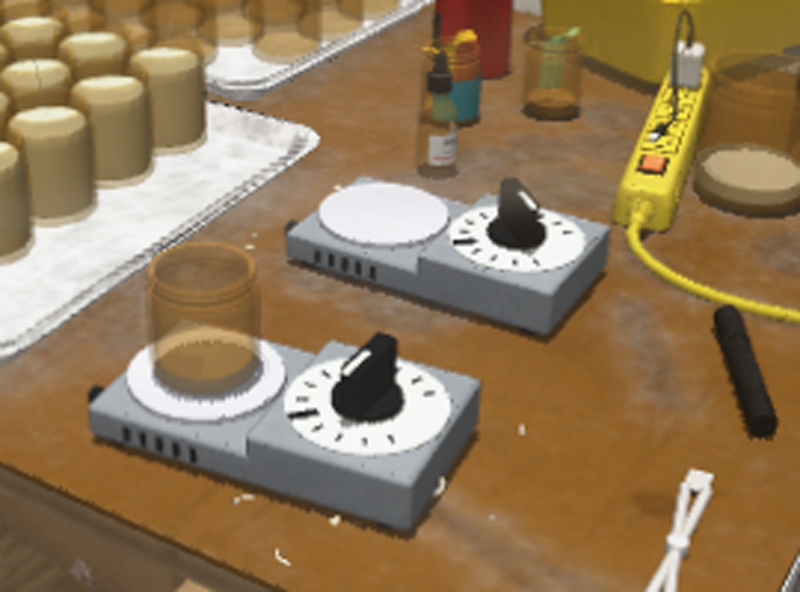

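The picture shows the scene unmoved: every row needs all its keys, so the moves were refused. The jar warmer's pointer line runs in the crop from about (343, 378) to (370, 352).

Emit:
drive_tool([
  {"tx": 2.45, "ty": 1.7, "tz": 0, "ax": 0, "ay": 0, "az": 0, "claw": 4.5},
  {"tx": 2.45, "ty": 1.7, "tz": 0, "ax": 0, "ay": 0, "az": 0, "claw": 4.5},
  {"tx": 2.45, "ty": 1.7, "tz": 0, "ax": 0, "ay": 0, "az": 0, "claw": 4.5},
  {"tx": 2.45, "ty": 1.7, "tz": 0, "ax": 0, "ay": 0, "az": 0, "claw": 4.5},
  {"tx": 2.45, "ty": 1.7, "tz": 0, "ax": 0, "ay": 0, "az": 0, "claw": 4.5},
  {"tx": 2.45, "ty": 1.7, "tz": 0, "ax": 0, "ay": 0, "az": 0, "claw": 4.5},
  {"tx": 2.45, "ty": 1.7, "tz": 0, "ax": 0, "ay": 0, "az": 0, "claw": 4.5},
  {"tx": 2.45, "ty": 1.7, "tz": 0, "ax": 0, "ay": 0, "az": 0, "claw": 4.5},
  {"tx": 2.45, "ty": 1.7, "tz": 0, "ax": 0, "ay": 0, "az": 0, "claw": 4.5},
  {"tx": 2.45, "ty": 1.7, "tz": 0, "ax": 0, "ay": 0, "az": 0, "claw": 4.5},
])

```text
time_s: 0.98
tcp_pos: [0.3598, 0.37, 0.2224]
ee_rot: [[0.963, -0.271, -0.0], [-0.271, -0.963, -0.0], [-0.0, 0.0, -1.0]]
wrist_force: [0.4, 1.0, -0.1]
gripper_width: 0.522
gripper_force: 0.0
```

Emit:
drive_tool([
  {"tx": 2.45, "ty": 1.7, "tz": 0, "ax": 0, "ay": 0, "az": 0, "claw": 4.5},
  {"tx": 2.45, "ty": 1.7, "tz": 0, "ax": 0, "ay": 0, "az": 0, "claw": 4.5},
  {"tx": 2.45, "ty": 1.7, "tz": 0, "ax": 0, "ay": 0, "az": 0, "claw": 4.5},
  {"tx": 2.45, "ty": 1.7, "tz": 0, "ax": 0, "ay": 0, "az": 0, "claw": 4.5},
  {"tx": 2.45, "ty": 1.7, "tz": 0, "ax": 0, "ay": 0, "az": 0, "claw": 4.5},
  {"tx": 2.45, "ty": 1.7, "tz": 0, "ax": 0, "ay": 0, "az": 0, "claw": 4.5},
  {"tx": 2.45, "ty": 1.7, "tz": 0, "ax": 0, "ay": 0, "az": 0, "claw": 4.5},
  {"tx": 2.45, "ty": 1.7, "tz": 0, "ax": 0, "ay": 0, "az": 0, "claw": 4.5},
  {"tx": 2.45, "ty": 1.7, "tz": 0, "ax": 0, "ay": 0, "az": 0, "claw": 4.5},
  {"tx": 2.45, "ty": 1.7, "tz": 0, "ax": 0, "ay": 0, "az": 0, "claw": 4.5},
])

```text
time_s: 1.82
tcp_pos: [0.5495, 0.14, 0.2223]
ee_rot: [[0.962, -0.271, -0.001], [-0.271, -0.962, -0.0], [-0.0, 0.0, -1.0]]
wrist_force: [-0.2, 0.9, -0.1]
gripper_width: 0.515
gripper_force: 0.0
```

Emit:
drive_tool([
  {"tx": 0, "ty": 0, "tz": 0, "ax": 0, "ay": 0, "az": 0.12, "claw": 4.5},
  {"tx": 0, "ty": 0, "tz": 0, "ax": 0, "ay": 0, "az": 0.12, "claw": 4.5},
  {"tx": 0, "ty": 0, "tz": 0, "ax": 0, "ay": 0, "az": 0.12, "claw": 4.5},
  {"tx": 0, "ty": 0, "tz": 0, "ax": 0, "ay": 0, "az": 0.12, "claw": 4.5},
  {"tx": 0, "ty": 0, "tz": 0, "ax": 0, "ay": 0, "az": 0.12, "claw": 4.5},
  {"tx": 0, "ty": 0, "tz": 0, "ax": 0, "ay": 0, "az": 0.12, "claw": 4.5},
  {"tx": 0, "ty": 0, "tz": 0, "ax": 0, "ay": 0, "az": 0.12, "claw": 4.5},
  {"tx": 0, "ty": 0, "tz": 0, "ax": 0, "ay": 0, "az": 0.12, "claw": 4.5},
  {"tx": 0, "ty": 0, "tz": 0, "ax": 0, "ay": 0, "az": 0.12, "claw": 4.5},
  {"tx": 0, "ty": 0, "tz": 0, "ax": 0, "ay": 0, "az": 0.12, "claw": 4.5},
])

```text
time_s: 2.65
tcp_pos: [0.5487, 0.1412, 0.2222]
ee_rot: [[0.09, -0.996, -0.001], [-0.996, -0.09, -0.0], [0.0, 0.001, -1.0]]
wrist_force: [0.2, 0.2, 0.9]
gripper_width: 0.517
gripper_force: 0.0
```

Emit:
drive_tool([
  {"tx": 0, "ty": 0, "tz": 0, "ax": 0, "ay": 0, "az": 0.07, "claw": 4.5},
  {"tx": 0, "ty": 0, "tz": 0, "ax": 0, "ay": 0, "az": 0, "claw": 4.5},
  {"tx": 0, "ty": 0, "tz": 0, "ax": 0, "ay": 0, "az": 0, "claw": 4.5},
])

```text
time_s: 2.9
tcp_pos: [0.5488, 0.1413, 0.2223]
ee_rot: [[0.028, -1.0, -0.001], [-1.0, -0.028, -0.0], [0.0, 0.001, -1.0]]
wrist_force: [0.2, 0.2, 0.1]
gripper_width: 0.518
gripper_force: 0.0
```

```bash
python3 - <<'E'
from h import *
s=sense(); R=s["ee_rot"]; print(s["time_s"],s["tcp_pos"],R[:,1],R[:,2],s["joints"],s["gripper_width"],s["wrist_force"])
print("tool y heading",np.degrees(np.arctan2(R[1,1],R[0,1])),"tool delta cm to z=.10",100*R.T@(np.array([.549,.140,.10])-s["tcp_pos"]))
z=np.load("side0.npz");c=camera_params("side")
a,b=[onz(c,130+x/2.963,100+y/2.96,.0755) for x,y in((343,378),(370,352))]; print(a,b,"pointer heading from line",np.degrees(np.arctan2(*(a-b)[1::-1])), np.degrees(np.arctan2(*(b-a)[1::-1])))
# side faces: bar-top points from depth, near z .075
p,d=z["p"],z["d"]; g=p.max(2)
T=np.array([atd(c,u,v,d[v,u]) for v in range(205,250) for u in range(225,285) if d[v,u]>0])
T=T[(T[:,2]>.0715)&(np.hypot(T[:,0]-.549,T[:,1]-.14)<.035)]
print(len(T),T.mean(0),T.min(0),T.max(0),cv2.minAreaRect((T[:,:2]*1000).astype(np.float32)))
E
```

```text
2.9 [0.54876983 0.14127088 0.22226409] [-9.99610599e-01 -2.78989231e-02  5.48793344e-04] [-5.43124073e-04 -2.10784898e-04 -9.99999830e-01] [ 3.08129160e+01  1.64018679e+01 -7.92689140e+00 -6.10884641e-03
 -6.57041533e+01 -2.92116997e+01] 0.518497336169214 [0.15204541 0.24574421 0.11130694]
tool y heading -178.4013017765144 tool delta cm to z=.10 [ 0.12528997 -0.02617187 12.22642163]
[0.54555453 0.17348277 0.0755    ] [0.54630517 0.14414594 0.0755    ] pointer heading from line 91.46570654860581 -88.53429345139419
109 [0.54894047 0.14272311 0.07278926] [0.54260706 0.11855136 0.07154388] [0.55606306 0.16640414 0.07478919] ((549.4497680664062, 142.49464416503906), (13.0492582321167, 47.881324768066406), 1.088578462600708)
```

Emit:
drive_tool([
  {"tx": 0.1, "ty": 0, "tz": 3, "ax": 0, "ay": 0, "az": 0, "claw": 4.5},
  {"tx": 0, "ty": 0, "tz": 3, "ax": 0, "ay": 0, "az": 0, "claw": 4.5},
  {"tx": 0, "ty": 0, "tz": 3, "ax": 0, "ay": 0, "az": 0, "claw": 4.5},
  {"tx": 0, "ty": 0, "tz": 2, "ax": 0, "ay": 0, "az": 0, "claw": 4.5},
  {"tx": 0, "ty": 0, "tz": 2, "ax": 0, "ay": 0, "az": 0, "claw": 4.5},
  {"tx": 0, "ty": 0, "tz": 1, "ax": 0, "ay": 0, "az": 0, "claw": 4.5},
  {"tx": 0, "ty": 0, "tz": 1, "ax": 0, "ay": 0, "az": 0, "claw": 4.5},
  {"tx": 0, "ty": 0, "tz": 1, "ax": 0, "ay": 0, "az": 0, "claw": 4.5},
  {"tx": 0, "ty": 0, "tz": 0, "ax": 0, "ay": 0, "az": 0, "claw": 4.5},
  {"tx": 0, "ty": 0, "tz": 0, "ax": 0, "ay": 0, "az": 0, "claw": 4.5},
])

```text
time_s: 3.73
tcp_pos: [0.5492, 0.1404, 0.0627]
ee_rot: [[0.026, -1.0, 0.0], [-1.0, -0.026, -0.0], [0.0, -0.0, -1.0]]
wrist_force: [1.1, -0.0, -0.4]
gripper_width: 0.517
gripper_force: 0.0
```

Then the last 1 cm (tips 5–6 mm above the skirt), and close.

Emit:
drive_tool([
  {"tx": 0, "ty": 0, "tz": 0.4, "ax": 0, "ay": 0, "az": 0, "claw": 4.5},
  {"tx": 0, "ty": 0, "tz": 0.4, "ax": 0, "ay": 0, "az": 0, "claw": 4.5},
  {"tx": 0, "ty": 0, "tz": 0.2, "ax": 0, "ay": 0, "az": 0, "claw": 4.5},
  {"tx": 0, "ty": 0, "tz": 0, "ax": 0, "ay": 0, "az": 0, "claw": 1.0},
  {"tx": 0, "ty": 0, "tz": 0, "ax": 0, "ay": 0, "az": 0, "claw": 1.0},
  {"tx": 0, "ty": 0, "tz": 0, "ax": 0, "ay": 0, "az": 0, "claw": 1.0},
  {"tx": 0, "ty": 0, "tz": 0, "ax": 0, "ay": 0, "az": 0, "claw": 1.0},
  {"tx": 0, "ty": 0, "tz": 0, "ax": 0, "ay": 0, "az": 0, "claw": 1.0},
  {"tx": 0, "ty": 0, "tz": 0, "ax": 0, "ay": 0, "az": 0, "claw": 1.0},
])

```text
time_s: 4.48
tcp_pos: [0.5508, 0.1408, 0.053]
ee_rot: [[0.027, -1.0, 0.004], [-1.0, -0.027, 0.001], [-0.001, -0.004, -1.0]]
wrist_force: [6.0, -1.3, -4.2]
gripper_width: 0.156
gripper_force: 3.5
```

Emit:
drive_tool([
  {"tx": 0, "ty": 0, "tz": 0, "ax": 0, "ay": 0, "az": 0, "claw": 1.0},
  {"tx": 0, "ty": 0, "tz": 0, "ax": 0, "ay": 0, "az": 0, "claw": 1.0},
  {"tx": 0, "ty": 0, "tz": 0, "ax": 0, "ay": 0, "az": 0, "claw": 1.0},
])

```text
time_s: 4.73
tcp_pos: [0.551, 0.1408, 0.0531]
ee_rot: [[0.026, -1.0, 0.004], [-1.0, -0.026, 0.001], [-0.001, -0.004, -1.0]]
wrist_force: [4.8, -1.2, -2.3]
gripper_width: 0.151
gripper_force: 30.0
```

The bar is held: opening 13 mm, grip 30 N, side force only about 5 N. Now I turn it 0.72 rad clockwise.

Emit:
drive_tool([
  {"tx": 0, "ty": -0.15, "tz": 0, "ax": 0, "ay": 0, "az": 0, "claw": 1.0},
  {"tx": 0, "ty": 0, "tz": 0, "ax": 0, "ay": 0, "az": 0.06, "claw": 1.0},
  {"tx": 0, "ty": 0, "tz": 0, "ax": 0, "ay": 0, "az": 0.06, "claw": 1.0},
  {"tx": 0, "ty": 0, "tz": 0, "ax": 0, "ay": 0, "az": 0.06, "claw": 1.0},
  {"tx": 0, "ty": 0, "tz": 0, "ax": 0, "ay": 0, "az": 0.06, "claw": 1.0},
  {"tx": 0, "ty": 0, "tz": 0, "ax": 0, "ay": 0, "az": 0.06, "claw": 1.0},
  {"tx": 0, "ty": 0, "tz": 0, "ax": 0, "ay": 0, "az": 0.06, "claw": 1.0},
  {"tx": 0, "ty": 0, "tz": 0, "ax": 0, "ay": 0, "az": 0, "claw": 1.0},
])

```text
time_s: 5.4
tcp_pos: [0.5514, 0.1408, 0.0531]
ee_rot: [[-0.329, -0.944, 0.002], [-0.944, 0.329, 0.001], [-0.001, -0.002, -1.0]]
wrist_force: [3.1, 0.4, 0.0]
gripper_width: 0.156
gripper_force: 30.0
```

Emit:
drive_tool([
  {"tx": 0, "ty": 0, "tz": 0, "ax": 0, "ay": 0, "az": 0.06, "claw": 1.0},
  {"tx": 0, "ty": 0, "tz": 0, "ax": 0, "ay": 0, "az": 0.06, "claw": 1.0},
  {"tx": 0, "ty": 0, "tz": 0, "ax": 0, "ay": 0, "az": 0.06, "claw": 1.0},
  {"tx": 0, "ty": 0, "tz": 0, "ax": 0, "ay": 0, "az": 0.06, "claw": 1.0},
  {"tx": 0, "ty": 0, "tz": 0, "ax": 0, "ay": 0, "az": 0.06, "claw": 1.0},
  {"tx": 0, "ty": 0, "tz": 0, "ax": 0, "ay": 0, "az": 0.06, "claw": 1.0},
  {"tx": 0, "ty": 0, "tz": 0, "ax": 0, "ay": 0, "az": 0, "claw": 1.0},
  {"tx": 0, "ty": 0, "tz": 0, "ax": 0, "ay": 0, "az": 0, "claw": 1.0},
])

```text
time_s: 6.07
tcp_pos: [0.5517, 0.1406, 0.053]
ee_rot: [[-0.637, -0.77, 0.003], [-0.77, 0.637, 0.001], [-0.002, -0.002, -1.0]]
wrist_force: [5.2, -1.1, -0.4]
gripper_width: 0.161
gripper_force: 30.0
```

The tool heading now puts the bar at 50.4°, which is the mark's heading. I release, rise, back off and look.

Emit:
drive_tool([
  {"tx": 0, "ty": 0, "tz": 0, "ax": 0, "ay": 0, "az": 0, "claw": 4.0},
  {"tx": 0, "ty": 0, "tz": 0, "ax": 0, "ay": 0, "az": 0, "claw": 4.0},
  {"tx": 0, "ty": 0, "tz": 0, "ax": 0, "ay": 0, "az": 0, "claw": 4.0},
  {"tx": 0, "ty": 0, "tz": 0, "ax": 0, "ay": 0, "az": 0, "claw": 4.0},
  {"tx": 0, "ty": 0, "tz": 0, "ax": 0, "ay": 0, "az": 0, "claw": 4.0},
  {"tx": 0, "ty": 0, "tz": 0, "ax": 0, "ay": 0, "az": 0, "claw": 4.0},
])

```text
time_s: 6.57
tcp_pos: [0.55, 0.1403, 0.0524]
ee_rot: [[-0.639, -0.769, -0.001], [-0.769, 0.639, -0.0], [0.001, 0.0, -1.0]]
wrist_force: [0.4, -0.0, 0.1]
gripper_width: 0.437
gripper_force: 0.0
```

Emit:
drive_tool([
  {"tx": 0, "ty": 0, "tz": -1, "ax": 0, "ay": 0, "az": 0, "claw": 4.0},
  {"tx": 0, "ty": 0, "tz": -2, "ax": 0, "ay": 0, "az": 0, "claw": 4.0},
  {"tx": 0, "ty": 0, "tz": -3, "ax": 0, "ay": 0, "az": 0, "claw": 4.0},
  {"tx": 0, "ty": 0, "tz": -3, "ax": 0, "ay": 0, "az": 0, "claw": 4.0},
  {"tx": 0, "ty": 0, "tz": -3, "ax": 0, "ay": 0, "az": 0, "claw": 4.0},
  {"tx": 0, "ty": 0, "tz": -3, "ax": 0, "ay": 0, "az": 0, "claw": 4.0},
  {"tx": 0, "ty": 0, "tz": -2, "ax": 0, "ay": 0, "az": 0, "claw": 4.0},
  {"tx": 0, "ty": 0, "tz": 0, "ax": 0, "ay": 0, "az": 0, "claw": 4.0},
])

```text
time_s: 7.23
tcp_pos: [0.5529, 0.1412, 0.2292]
ee_rot: [[-0.639, -0.769, 0.011], [-0.769, 0.639, 0.004], [-0.01, -0.006, -1.0]]
wrist_force: [0.1, -0.0, 0.9]
gripper_width: 0.457
gripper_force: 0.0
```

Emit:
drive_tool([
  {"tx": -2.5, "ty": 2, "tz": 0, "ax": 0, "ay": 0, "az": 0, "claw": 4.0},
  {"tx": -2.5, "ty": 2, "tz": 0, "ax": 0, "ay": 0, "az": 0, "claw": 4.0},
  {"tx": -2.5, "ty": 2, "tz": 0, "ax": 0, "ay": 0, "az": 0, "claw": 4.0},
  {"tx": -2.5, "ty": 2, "tz": 0, "ax": 0, "ay": 0, "az": 0, "claw": 4.0},
  {"tx": -2.5, "ty": 2, "tz": 0, "ax": 0, "ay": 0, "az": 0, "claw": 4.0},
  {"tx": -2.5, "ty": 2, "tz": 0, "ax": 0, "ay": 0, "az": 0, "claw": 4.0},
  {"tx": -2.5, "ty": 2, "tz": 0, "ax": 0, "ay": 0, "az": 0, "claw": 4.0},
  {"tx": -2.5, "ty": 2, "tz": 0, "ax": 0, "ay": 0, "az": 0, "claw": 4.0},
  {"tx": 0, "ty": 0, "tz": 0, "ax": 0, "ay": 0, "az": 0, "claw": 4.0},
  {"tx": 0, "ty": 0, "tz": 0, "ax": 0, "ay": 0, "az": 0, "claw": 4.0},
])

```text
time_s: 8.07
tcp_pos: [0.5545, 0.3978, 0.2214]
ee_rot: [[-0.638, -0.77, -0.002], [-0.77, 0.638, -0.001], [0.002, 0.0, -1.0]]
wrist_force: [0.8, 0.3, 0.7]
gripper_width: 0.457
gripper_force: 0.0
```

```bash
python3 - <<'E'
from h import *
s=sense(); print(s["time_s"],s["tcp_pos"],s["wrist_force"])
p,d,c=cap("side"); q,_,_=cap("top")
T=np.array([atd(c,u,v,d[v,u]) for v in range(200,250) for u in range(220,290) if d[v,u]>0])
T=T[(T[:,2]>.0715)&(np.hypot(T[:,0]-.549,T[:,1]-.14)<.035)]
print(len(T),T.mean(0),cv2.minAreaRect((T[:,:2]*1000).astype(np.float32)))
W,V=np.linalg.eigh(np.cov(T[:,:2].T)); print("bar heading",np.degrees(np.arctan2(V[1,1],V[0,1]))%180)
f=lambda a,w:cv2.resize(a,(400,400),interpolation=cv2.INTER_CUBIC)
cv2.imwrite("pics/end.png",np.hstack([f(p[150:290,150:290,::-1],0),f(q[150:270,150:270,::-1],0)]))
E
```

```text
8.0667 [0.5545472  0.3977565  0.22143494] [0.81349832 0.27184448 0.6656526 ]
111 [0.55011184 0.14241328 0.07279232] ((550.64599609375, 142.3694610595703), (47.425537109375, 14.530786514282227), 48.365665435791016)
bar heading 49.397700730225054
```

View pics/end.png

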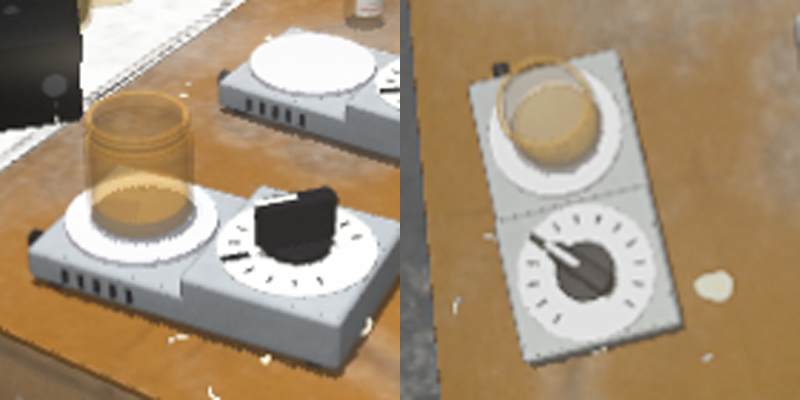

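The top crop (right) shows the pointer in line with the long mark, at about (540, 242), and the jar standing on its plate. The bar's measured heading is 49.4° against 50.4° for the mark, and the arm is clear of everything.

```bash
python3 -c "
from station import *
print(finish_job())"
```

```text
the job is handed in; nothing more can be done
None
```

The jar warmer's knob now points at the long mark (about 1° off by camera), the jar still stands on its plate, I never touched the empty warmer, and the job was handed in at about 8 s; no verdict was returned.

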